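# Seat a notched blade over the sprung locating pin of its holder

### The job

Pick up the loose steel blade by its upright grip tab and lay it flat in the channel of the blade holder, notch on the pin's side. The locating pin is sprung and can be set anywhere along its slot, so keep the blade gently down on the bed and slide it along the channel until the pin springs up fully into the notch; do not push hard against the pin or the bed. Then let go, leaving the blade flat in the channel with its notch over the pin.

Things in the scene. Friction and masses are not known exactly. Their poses are not given: they have to be found in the camera images.
- blade_tab (a point): Centre of the black upright tab (26 along x, 10 thick along y: grasp across it) on the flat steel blade, 120 (x) by 30 (y) by 5 mm, 60 to 110 g, loose on the bench. Tab spans 5 to 40 mm above the blade's underside; this point is 22.5 above it, at the blade's middle. U-notch in the +y long edge: 8 wide, centred at x = +20, 11 deep (y = +4 to +15). Cutting bevel on the -y edge.
- holder: Fixed grey blade holder, 170 (x) by 64 (y) mm; origin at the centre of its underside. Flat bed 14 mm above the origin; a 33 mm wide channel along x, open at both ends, between steel rails 6 mm higher than the bed with 45 degree lead-ins. Over 25 N of blade on holder mars the bed.
- holder_bed (a point): Middle of the channel, on the bed; axes as the holder's. The blade goes in with its x and y along these (1.5 mm play each side in y). The pin stands at y = +9 mm, somewhere from x = +5 to +35; its place is not reported. Seated, the tab is at y = 0 and 20 mm short of the pin in x: -15 to +15 (1.5 mm play in x each way).
- pin (a joint): Sprung locating pin, bright steel, 5 mm thick, blunt-tipped, out of a dark slot in the bed. 0 = fully up, 4 mm above the bed; grows as it is pressed, 0.004 flush, 0.005 m stop. 1.2 N starts it down, 2.8 N holds it flush, so a blade let go on top of it does not lie flat. Over 12 N between blade and pin bends it.

How it is judged:
At the end, for the whole second after the job is handed in: The blade lies still and flat (0.03 rad; tab point 34.5 to 37.7 mm above the holder origin) in the channel, along it within 0.12 rad, its middle within 3 mm of the centre line and 18.5 mm of the holder middle lengthwise, and the pin is up (pressed under 1.2 mm) in its notch (x of blade_tab in the frame of holder between -0.0185 and 0.0185 m and y of blade_tab in the frame of holder between -0.003 and 0.003 m and z of blade_tab in the frame of holder between 0.0345 and 0.0377 m and angle between blade_tab's own z axis and vertical below 0.03 rad and angle between the x axis of blade_tab and the x axis of holder, either way round below 0.12 rad and value of joint pin below 0.0012 m and linear speed of blade below 0.01 m/s); the robot touches nothing.
It fails at once if the blade presses the locating pin with more than 12 N (contact force between blade and pin above 12 N).
It fails at once if the blade is pressed on the holder with more than 25 N (contact force between blade and holder above 25 N).
It also fails if it takes over 48 s, if anything falls off the work surface, if the arm or the gripper's body presses on something with over 40 N, if the wrist force passes 120 N, or if a joint passes its speed limit or range.

### The arm

A 6-joint arm with a two-finger parallel gripper is mounted at the origin on a cart in front of the work surface, level with it; the furniture and walls round the work are solid. World frame = base frame: x ahead of the robot, y to its left, z up, the work surface at z = 0. Lengths are in m, angles in rad, forces in N, time in s.
With the tool pointing down it reaches from about 0.3 to 0.95 m from the base axis. Payload 3.1 kg.
Tool frame: the origin (TCP) lies midway between the tips of the shut fingers; the grasp point (between the pads) lies robot.hold_point_z behind it (robot.hold_point_z is the distance from the TCP to the grasp point, in m); y points along the fingers, z is the direction in which the jaws open and shut, and the axes are right-handed (so a half turn about y gives the same grasp; the last joint's range is limited). The gripper opens to 85 mm and grips with 20 to 120 N. Pads are 22 mm wide; open, the fingers measure 114 mm over their backs; the gripper's body (76 mm by 85 mm) begins 54 mm behind the grasp point. The pads swing forward as they close: fully open they stand 13 mm farther back than shut.
Start: joints at [-1.178, 0.308, 1.634, -0, 1.2, -0.07], TCP at [0.279, -0.559, 0.231] pointing down, gripper open.
Joint ranges: [-3.06, 3.06], [-0.79, 1.96], [0.05, 2.63], [-1.19, 4.34], [0.05, 2.64], [-2.94, 2.94]. Speed limits (rad/s): [2.79, 2.79, 3.14, 3.14, 3.14, 3.14].

### API

Orientations are given as a rotation vector (axis times angle).
In Python, from bench import telemetry, eyes, ticket, robot gives the robot as it stands. The module is installed in compiled form; this text tells all that it offers.
- The arm moves only by the tool apply_moves, never from a script. Its argument "series" is a list of rows, each an object with "translation": the shift along the tool's x, y, z in mm, a list of three; "twist": the turn about the tool's y in degrees. A call has 1 to 10 rows; each row is the pose to reach, as a shift and turn from the pose commanded when the call began, along the tool's axes at that moment; what a row does not reach only later rows make up. A row lasts 1/12 s, in which the tool goes at most 41.7 mm and 7.16 degrees, less where a joint would pass 70% of its speed; a pose out of reach is approached as far as the arm can. A call with a gripper value outside its range is refused whole. "claw" is the finger opening in mm, from 0 to 85.4, set as the call begins (left out, the last holds). The fingers move at their own pace and stop on an object; "squeeze" is the grip in N (left out, the last holds). Time passes only in rows, so rows that repeat a pose let the fingers close. It gives the time, the measured TCP pose, the force and the opening at its end, in the units of the state.
- telemetry.sense(): the state, without advancing time (a new reading comes with each control period).
- eyes.capture(name): name is "scene" or "side" or "wrist"; returns the picture (420x560x3 uint8, red, green, blue); there is no depth.
- eyes.camera_model(name): a dict with "fx", "fy", "cx", "cy" (pixels), "R" (3x3) and "t" (3): a world point X has camera coordinates R X + t. Camera axes: x right, y down, z forward; pixel columns grow to the right and rows downward; lengths in m; the calibration is good to about 2 mm. The wrist camera is an equidistant fisheye: a pixel r from the principal point sees the ray r / f radians off the axis. A picture is of the moment at which its call begins: read the wrist's pose just before it. camera_model takes no time and is no camera call; for the wrist camera it gives the pose at the moment of the call.
- ticket.close_job(): hands the job in, once; it reports no verdict.
The state is a dict: "time_s": time; "joints": joint angles; "qvel": joint speeds; "joint_torque": joint torques, N m; "position": TCP position; "eef_rot": TCP orientation; "contact_force": force on the tool from outside, world axes, zero at the start; "ft_torque": the same for the moment, N m; "width": opening from 0.0 (shut) to 1.0 (fully open).
Only numpy, scipy, OpenCV 4.12 (cv2) and the standard library are available. Lean on these libraries where they do the work, as an engineer would, in place of code of your own. Each camera call takes 0.05 s, during which the arm holds its last target.

## Working session

There is one attempt and no reset: what is moved stays moved. The work goes in short steps, Python scripts to look and compute and a tool call to move; the robot and the scene stay as the last step left them, time stands still between calls to the robot, and variables do not carry over. Pictures are saved under pics/ and viewed, and the job is handed in when it is done.

Besides the shell and the picture viewer there is one more tool, called after "Emit:" by a JSON object that holds its "method" and its "body". apply_moves: Moves the arm, as the interface text tells. Its arguments: {"type":"object","properties":{"series":{"type":"array","items":{"type":"object","properties":{"translation":{"type":"array","items":{"type":"number"}},"twist":{"type":"number"}}}},"claw":{"type":"number"},"squeeze":{"type":"number"}},"required":["series"]}

```bash
mkdir -p pics
python3 - <<'E'
from bench import telemetry, eyes, robot
import cv2
s=telemetry.sense(); print(s); print(robot.hold_point_z)
for n in ["scene","side","wrist"]:
    m=eyes.camera_model(n); print(n,m)
    im=eyes.capture(n); cv2.imwrite(f"pics/{n}0.png",im[:,:,::-1])
E
```

```text
{'time_s': 0.0, 'joints': array([-1.17769711e+00,  3.09027144e-01,  1.63521701e+00, -9.79604305e-06,
        1.19970981e+00, -6.96924454e-02]), 'qvel': array([-0.0013557 , -0.00091556,  0.00070218, -0.000554  , -0.00114441,
       -0.00017603]), 'joint_torque': array([ 1.52783412e-05, -4.15254056e+01, -2.76663476e+01, -9.38536323e-05,
        1.02538214e-02, -2.70460603e-06]), 'position': array([ 0.27868354, -0.55848714,  0.2300188 ]), 'eef_rot': array([-0.46318485,  1.96651238, -1.96181252]), 'contact_force': array([-1.33889718, -0.12073167, -0.87831727]), 'ft_torque': array([-0.01523664,  0.0089471 ,  0.00650208]), 'width': 1.0024992088805211}
0.0187
scene {'fx': 480.79589202708144, 'fy': 480.79589202708144, 'cx': 271.6227288646054, 'cy': 212.12737264946526, 'R': array([[ 0.59983914, -0.80011468,  0.0030838 ],
       [-0.39651452, -0.30060674, -0.86741675],
       [ 0.69495989,  0.51908775, -0.49757278]]), 't': array([-0.37795087,  0.21306084,  0.56008651])}
side {'fx': 497.15016454291555, 'fy': 497.15016454291555, 'cx': 281.5497833261276, 'cy': 208.92277568252578, 'R': array([[ 0.52335918, -0.85210651,  0.00311075],
       [-0.6050859 , -0.37420592, -0.7027382 ],
       [ 0.59997185,  0.36590221, -0.71144174]]), 't': array([-0.32803837,  0.33506492,  0.60583995])}
wrist {'fx': 325.19226210127806, 'fy': 325.19226210127806, 'cx': 284.72910808002115, 'cy': 203.16026928642307, 'R': array([[ 0.446792  , -0.89463663, -0.00148374],
       [-0.85726581, -0.42860174,  0.28529962],
       [-0.25587543, -0.12619763, -0.95843723]]), 't': array([-0.62330081, -0.03700941,  0.37894952])}
```

View pics/scene0.png

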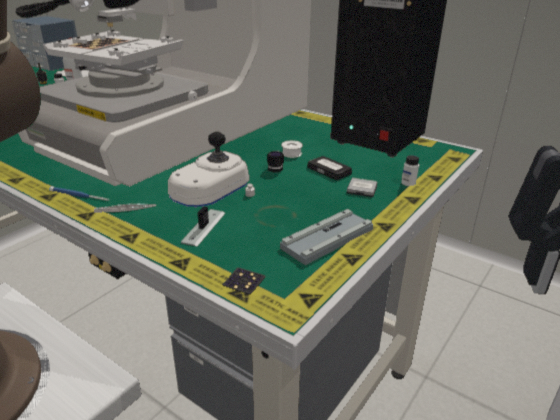

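View pics/side0.png

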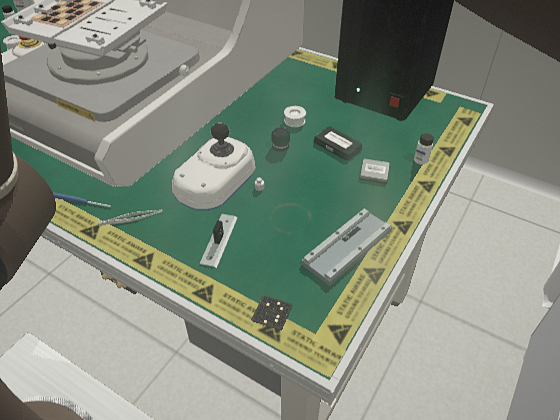

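View pics/wrist0.png

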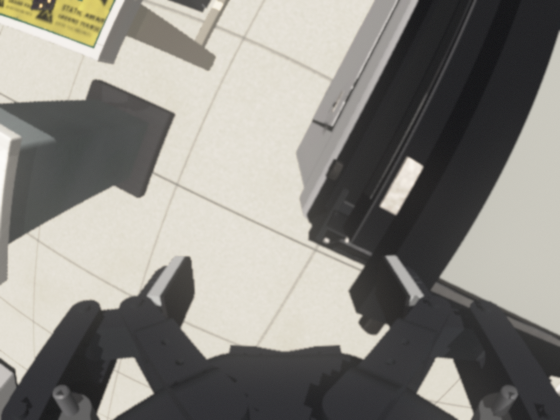

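The scene view shows the blade at about (204,226) with its tab at (203,217), and the holder at about (328,236). The side view has the blade at (218,240) and the holder at (347,245). Next I'll enlarge both areas.

```bash
cat > h.py <<'E'
import numpy as np, cv2
from bench import telemetry, eyes, robot
from scipy.spatial.transform import Rotation as Ro
def ray(m,p,fish=False):
    p=np.asarray(p,float); x=(p[0]-m['cx'])/m['fx']; y=(p[1]-m['cy'])/m['fy']
    if fish:
        r=np.hypot(x,y); d=np.array([x/r*np.sin(r),y/r*np.sin(r),np.cos(r)]) if r>1e-9 else np.array([0,0,1.])
    else: d=np.array([x,y,1.])
    R=np.array(m['R']); return -R.T@np.array(m['t']), R.T@d
def onz(m,p,z,fish=False):
    c,d=ray(m,p,fish); return c+d*(z-c[2])/d[2]
def proj(m,X,fish=False):
    c=np.array(m['R'])@X+m['t']
    if fish:
        a=np.arctan2(np.hypot(c[0],c[1]),c[2]); n=np.hypot(c[0],c[1]); return np.array([m['cx']+m['fx']*a*c[0]/n,m['cy']+m['fy']*a*c[1]/n])
    return np.array([m['cx']+m['fx']*c[0]/c[2],m['cy']+m['fy']*c[1]/c[2]])
def zoom(src,dst,x0,y0,w,h,k):
    im=cv2.imread(src)[y0:y0+h,x0:x0+w]; cv2.imwrite(dst,cv2.resize(im,None,fx=k,fy=k,interpolation=cv2.INTER_CUBIC))
E
python3 - <<'E'
from h import *
a=cv2.imread('pics/scene0.png')[190:270,170:385];b=cv2.imread('pics/side0.png')[200:300,190:405]
a=cv2.resize(a,None,fx=3.5,fy=3.5,interpolation=2);b=cv2.resize(b,None,fx=3.5,fy=3.5,interpolation=2)
cv2.imwrite('pics/z0.png',a);cv2.imwrite('pics/z1.png',b)
E
```

```text
(no output)
```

View pics/z0.png

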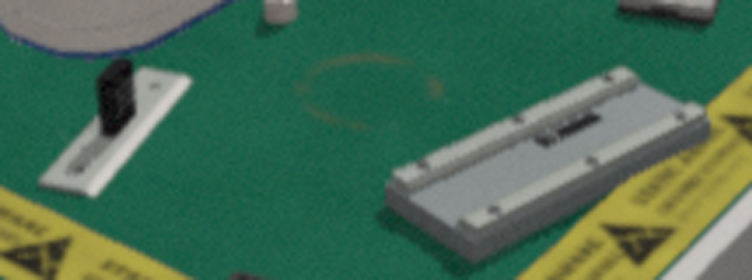

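View pics/z1.png

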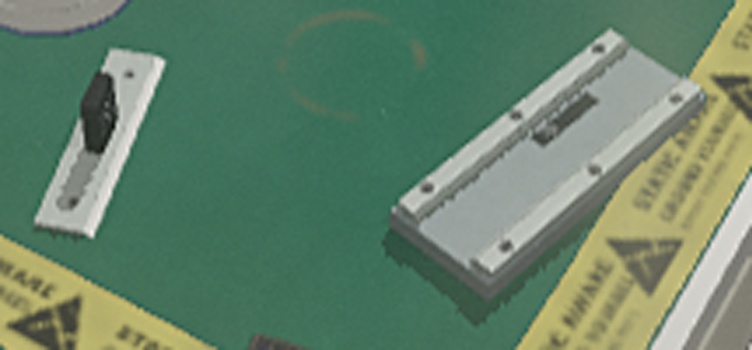

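Run:
```python
from h import *
a=eyes.camera_model('scene');b=eyes.camera_model('side')
f=lambda pts,o,m,z:np.array([onz(m,np.array(p)/3.5+o,z) for p in pts])
A=f([(40,185),(95,195),(190,75),(140,68)],(170,190),a,.005)
B=f([(36,225),(95,237),(165,58),(112,48)],(190,200),b,.005)
print(A.round(3),A.mean(0),B.round(3),B.mean(0))
C=f([(390,172),(470,226),(708,118),(628,68)],(170,190),a,.02)
D=f([(395,207),(480,270),(706,92),(613,32)],(190,200),b,.02)
print(C.round(3),C.mean(0),D.round(3),D.mean(0))
print(onz(a,np.array((545,135))/3.5+(170,190),.018),onz(b,np.array((545,130))/3.5+(190,200),.018))
print(onz(a,np.array((600,117))/3.5+(170,190),.014),onz(b,np.array((597,97))/3.5+(190,200),.014))
s=telemetry.sense();print(Ro.from_rotvec(s['eef_rot']).as_matrix().round(3), s['time_s'])
```

```text
[[ 0.385  0.011  0.005]
 [ 0.395 -0.017  0.005]
 [ 0.511  0.025  0.005]
 [ 0.5    0.052  0.005]] [0.44757943 0.01749528 0.005     ] [[ 0.386  0.013  0.005]
 [ 0.395 -0.016  0.005]
 [ 0.51   0.024  0.005]
 [ 0.501  0.052  0.005]] [0.44777935 0.0183818  0.005     ]
[[ 0.479 -0.134  0.02 ]
 [ 0.465 -0.19   0.02 ]
 [ 0.618 -0.233  0.02 ]
 [ 0.639 -0.176  0.02 ]] [ 0.55054143 -0.18304464  0.02      ] [[ 0.476 -0.134  0.02 ]
 [ 0.464 -0.186  0.02 ]
 [ 0.623 -0.231  0.02 ]
 [ 0.637 -0.173  0.02 ]] [ 0.54980272 -0.1813578   0.02      ]
[ 0.55680261 -0.17407043  0.018     ] [ 0.55858848 -0.17283289  0.018     ]
[ 0.59486256 -0.18437193  0.014     ] [ 0.59601558 -0.18414204  0.014     ]
[[-0.895 -0.001  0.446]
 [-0.446  0.002 -0.895]
 [-0.    -1.    -0.002]] 0.15
```

Emit:
{"method": "apply_moves", "body": {"series": [{"translation": [-40, 0, -11], "twist": 2}, {"translation": [-75, 0, -32], "twist": 5}, {"translation": [-110, 0, -55], "twist": 7.5}, {"translation": [-138, 0, -85], "twist": 7.5}, {"translation": [-165, 0, -115], "twist": 7.5}, {"translation": [-192, 0, -145], "twist": 7.5}, {"translation": [-220, 0, -175], "twist": 7.5}, {"translation": [-247, 0, -205], "twist": 7.5}, {"translation": [-275, 0, -235], "twist": 7.5}, {"translation": [-302, 0, -265], "twist": 7.5}], "claw": 50}}

```text
time_s: 0.98
position: [0.4309, -0.1853, 0.2312]
eef_rot: [-0.341, 2.042, -2.042]
contact_force: [0.5, 0.8, -0.7]
width: 0.587
```

Run:
```python
from h import *
s=telemetry.sense();print(Ro.from_rotvec(s['eef_rot']).as_matrix().round(3),s['position'], s['qvel'].round(2))
m=eyes.camera_model('wrist');c,d=ray(m,(284,203.5),True);print(c,d)
cv2.imwrite('pics/w1.png',eyes.capture('wrist')[:,:,::-1])
print(proj(m,np.array([.448,.018,.005]),True),proj(m,np.array([.55,-.182,.014]),True))
```

```text
[[-0.946  0.     0.326]
 [-0.326  0.    -0.946]
 [-0.    -1.    -0.   ]] [ 0.43090231 -0.18527306  0.2311641 ] [ 1.   -0.17  0.17  0.   -0.01  0.98]
[ 0.49945546 -0.16089754  0.37384904] [-0.27109604 -0.091706   -0.95817376]
[130.35721088 108.29034169] [317.99955153  72.74744087]
```

View pics/w1.png

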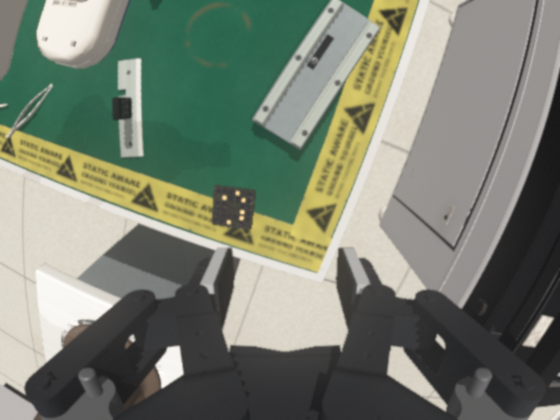

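Emit:
{"method": "apply_moves", "body": {"series": [{"translation": [-16, 10, -36]}, {"translation": [-32, 20, -72]}, {"translation": [-48, 35, -108]}, {"translation": [-64, 50, -144]}, {"translation": [-77, 70, -174]}, {"translation": [-82, 80, -187]}, {"translation": [-82, 80, -187]}, {"translation": [-82, 80, -187]}], "claw": 40}}

```text
invalid input
```

Run:
```python
from h import *
s=telemetry.sense();print(Ro.from_rotvec(s['eef_rot']).as_matrix().round(3),s['position'], s['qvel'].round(2))
m=eyes.camera_model('wrist')
im=eyes.capture('wrist')[:,:,::-1];cv2.imwrite('pics/w2.png',im)
print(proj(m,np.array([.448,.018,.005]),True),proj(m,s['position'],True))
```

```text
[[-0.944  0.001  0.329]
 [-0.329  0.007 -0.944]
 [-0.003 -1.    -0.007]] [ 0.4320613  -0.17830901  0.23084679] [-0.09  0.03 -0.02 -0.08 -0.01 -0.18]
[136.66106815 110.43618192] [286.02799804 262.47716818]
```

View pics/w2.png

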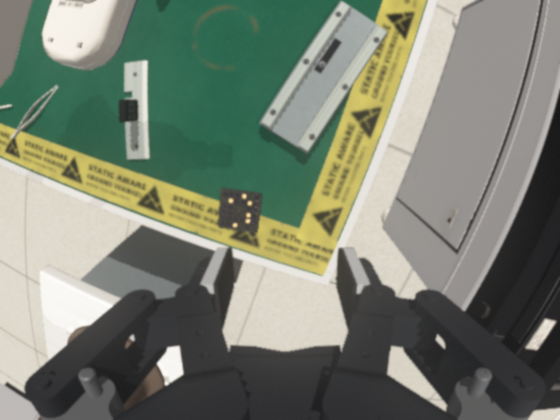

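The view hasn't changed because the call was refused. I left out `twist`, so I'll include it in every row.

Emit:
{"method": "apply_moves", "body": {"series": [{"translation": [-16, 10, -36], "twist": 0}, {"translation": [-32, 20, -72], "twist": 0}, {"translation": [-48, 35, -108], "twist": 0}, {"translation": [-64, 50, -144], "twist": 0}, {"translation": [-77, 70, -174], "twist": 0}, {"translation": [-82, 80, -187], "twist": 0}, {"translation": [-82, 80, -187], "twist": 0}, {"translation": [-82, 80, -187], "twist": 0}], "claw": 40}}

```text
time_s: 1.75
position: [0.4469, 0.0162, 0.1505]
eef_rot: [-0.346, 2.041, -2.042]
contact_force: [-0.2, 0.2, -0.5]
width: 0.468
```

Run:
```python
from h import *
s=telemetry.sense();print(Ro.from_rotvec(s['eef_rot']).as_matrix().round(3),s['position'], s['qvel'].round(2))
m=eyes.camera_model('wrist')
im=eyes.capture('wrist')[:,:,::-1];cv2.imwrite('pics/w3.png',im)
np.save('m3.npy',m,allow_pickle=True)
print(proj(m,np.array([.448,.018,.005]),True),proj(m,s['position'],True))
```

```text
[[-0.945 -0.002  0.328]
 [-0.328 -0.001 -0.945]
 [ 0.002 -1.    -0.   ]] [0.44690973 0.0161906  0.15054252] [-0.03 -0.02 -0.03 -0.   -0.    0.  ]
[283.83255223 187.44682381] [286.00503281 262.44311289]
```

View pics/w3.png

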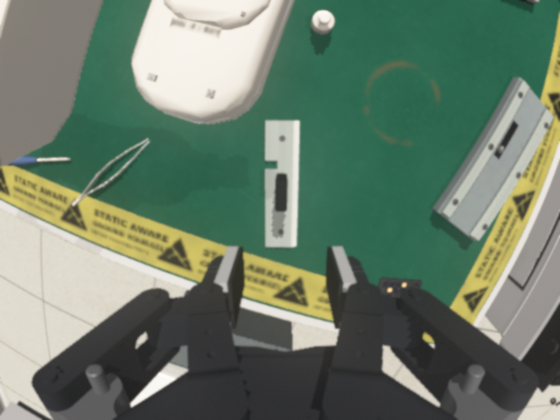

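The wrist view shows the blade square to the jaws, between about (265,121) and (298,247). The notch is on the left at (270,163), the tab at (281,192), and the holder on the right. Now I'll measure them.

Run:
```python
from h import *
m=np.load('m3.npy',allow_pickle=True).item()
im=cv2.imread('pics/w3.png'); hsv=cv2.cvtColor(im,cv2.COLOR_BGR2HSV)
g=((hsv[...,1]<60)&(hsv[...,2]>110)).astype(np.uint8)
roi=np.zeros_like(g);roi[112:256,256:308]=1
k=cv2.findContours(g*roi,0,2)[0];k=max(k,key=cv2.contourArea)
P=np.array([onz(m,p[0],.005,True)[:2] for p in k]).astype(np.float32)
r=cv2.minAreaRect(P*1000);print('blade',r)
# tab top dark blob
d=((hsv[...,2]<45)).astype(np.uint8);roi[:]=0;roi[165:215,268:296]=1
k=max(cv2.findContours(d*roi,0,2)[0],key=cv2.contourArea);print('tab bbox',cv2.boundingRect(k))
P=np.array([onz(m,p[0],.04,True)[:2] for p in k]).astype(np.float32);print('tab at z.04',cv2.minAreaRect(P*1000))
zoom('pics/w3.png','pics/z3.png',430,70,130,175,4)
zoom('pics/w3.png','pics/z3b.png',250,105,65,150,4)
```

```text
blade ((448.4993896484375, 20.600807189941406), (121.93573760986328, 32.06261444091797), 18.2426815032959)Traceback (most recent call last):
  File "<stdin>", line 11, in <module>
ValueError: max() iterable argument is empty
```

Run:
```python
from h import *
zoom('pics/w3.png','pics/z3.png',430,70,130,140,4)
zoom('pics/w3.png','pics/z3b.png',250,105,65,150,4)
```

```text
(no output)
```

View pics/z3.png

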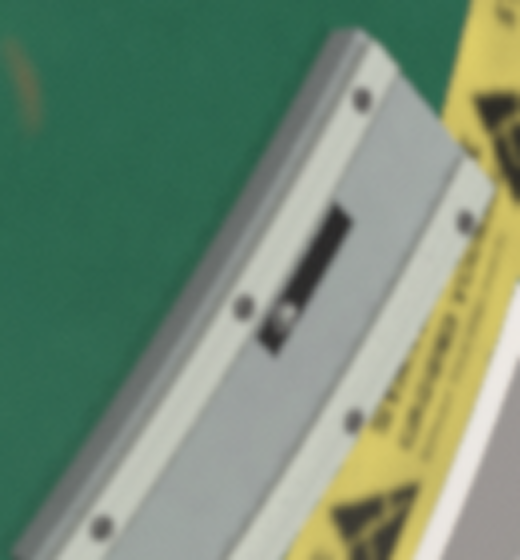

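View pics/z3b.png

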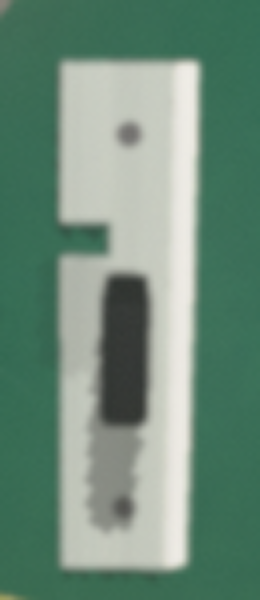

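Emit:
{"method": "apply_moves", "body": {"series": [{"translation": [-3, 25, -3], "twist": 0.9}, {"translation": [-3, 55, -3], "twist": 0.9}, {"translation": [-3, 85, -3], "twist": 0.9}, {"translation": [-3, 105, -3], "twist": 0.9}, {"translation": [-3, 120, -3], "twist": 0.9}, {"translation": [-3, 132, -3], "twist": 0.9}, {"translation": [-3, 138, -3], "twist": 0.9}, {"translation": [-3, 139, -3], "twist": 0.9}, {"translation": [-3, 139, -3], "twist": 0.9}], "claw": 40}}

```text
time_s: 2.55
position: [0.4502, 0.019, 0.0128]
eef_rot: [-0.324, 2.051, -2.051]
contact_force: [-1.1, 0.3, 0.5]
width: 0.468
```

The pin sits at the near end of the slot, at about (501,149) in the full picture. I'll close on the tab.

Emit:
{"method": "apply_moves", "body": {"series": [{"translation": [0, 0, 0], "twist": 0}, {"translation": [0, 0, 0], "twist": 0}, {"translation": [0, 0, 0], "twist": 0}, {"translation": [0, 0, 0], "twist": 0}, {"translation": [0, 0, 0], "twist": 0}, {"translation": [0, 0, 0], "twist": 0}], "claw": 0, "squeeze": 50}}

```text
time_s: 3.05
position: [0.4507, 0.0199, 0.0134]
eef_rot: [-0.325, 2.049, -2.05]
contact_force: [-0.7, -1.0, 6.4]
width: 0.106
```

Emit:
{"method": "apply_moves", "body": {"series": [{"translation": [0, -10, 0], "twist": 0}, {"translation": [0, -30, 0], "twist": 0}, {"translation": [0, -60, 10], "twist": 5}, {"translation": [0, -90, 35], "twist": 10}, {"translation": [0, -115, 65], "twist": 16}, {"translation": [0, -130, 95], "twist": 22}, {"translation": [0, -135, 125], "twist": 28}, {"translation": [0, -135, 150], "twist": 33}, {"translation": [0, -135, 158], "twist": 33.3}, {"translation": [0, -135, 158], "twist": 33.3}]}}

```text
time_s: 3.88
position: [0.4989, -0.1317, 0.1478]
eef_rot: [-0.279, -2.079, 2.08]
contact_force: [-1.2, 0.0, -0.7]
width: 0.106
```

Emit:
{"method": "apply_moves", "body": {"series": [{"translation": [0, 0, 0], "twist": 0}, {"translation": [0, 0, 0], "twist": 0}]}}

```text
time_s: 4.05
position: [0.4971, -0.1287, 0.1465]
eef_rot: [-0.273, -2.081, 2.078]
contact_force: [0.2, -0.5, -1.1]
width: 0.105
```

Run:
```python
from h import *
s=telemetry.sense();print(Ro.from_rotvec(s['eef_rot']).as_matrix().round(4),s['position'], s['qvel'].round(2),s['contact_force'])
for n in ['wrist','scene','side']:
    m=eyes.camera_model(n)
    cv2.imwrite(f'pics/{n}4.png',eyes.capture(n)[:,:,::-1]); np.save(f'm4{n}.npy',m,allow_pickle=True)
a=cv2.imread('pics/scene4.png');b=cv2.imread('pics/side4.png')
print(proj(eyes.camera_model('scene'),s['position']),proj(eyes.camera_model('side'),s['position']))
```

```text
[[-9.655e-01 -2.500e-03 -2.605e-01]
 [ 2.605e-01  1.500e-03 -9.655e-01]
 [ 2.800e-03 -1.000e+00 -8.000e-04]] [ 0.49713439 -0.12870409  0.14646029] [ 0.01 -0.    0.   -0.   -0.01  0.  ] [ 0.16276931 -0.5005649  -1.09085184]
[286.48774627 166.66943812] [309.46216773 195.38119482]
```

View pics/wrist4.png

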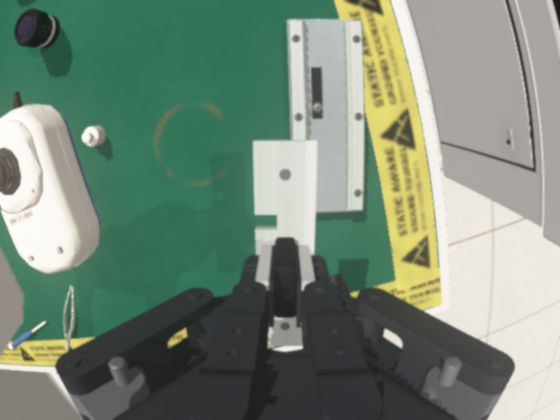

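View pics/side4.png

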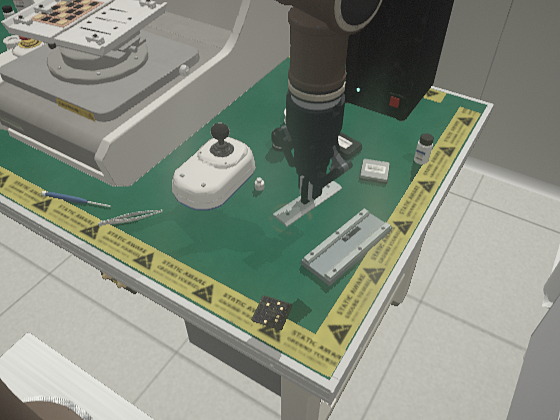

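View pics/scene4.png

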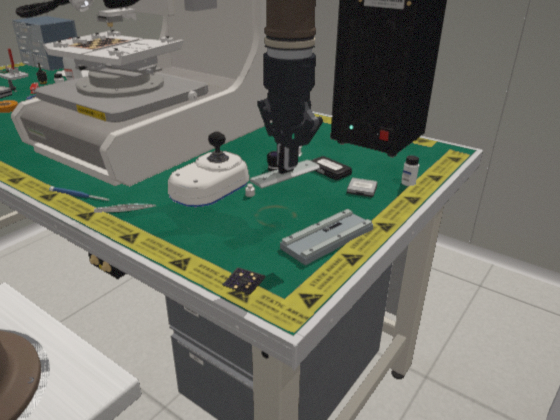

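The wrist view shows the blade held square with its notch at (265,222). The holder spans about (288,20) to (364,211), with its slot at (317,93) and the pin at (317,107). I'll enlarge it.

Run:
```python
from h import *
im=cv2.imread('pics/wrist4.png')
a=cv2.resize(im[10:160,270:390],None,fx=4,fy=4,interpolation=2);cv2.imwrite('pics/z4a.png',a)
b=cv2.resize(im[130:260,240:380],None,fx=4,fy=4,interpolation=2);cv2.imwrite('pics/z4b.png',b)
```

```text
(no output)
```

View pics/z4a.png

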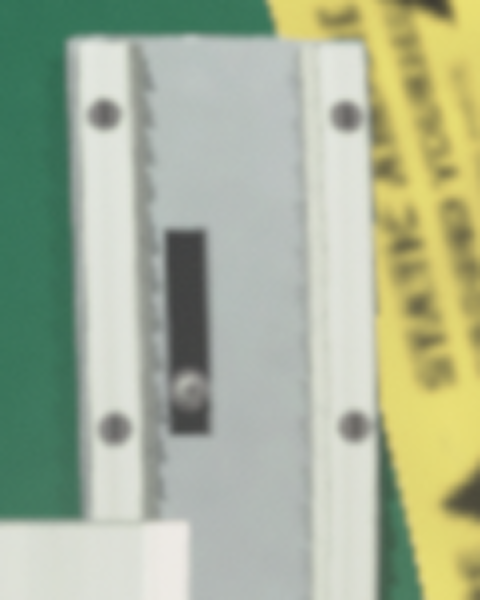

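View pics/z4b.png

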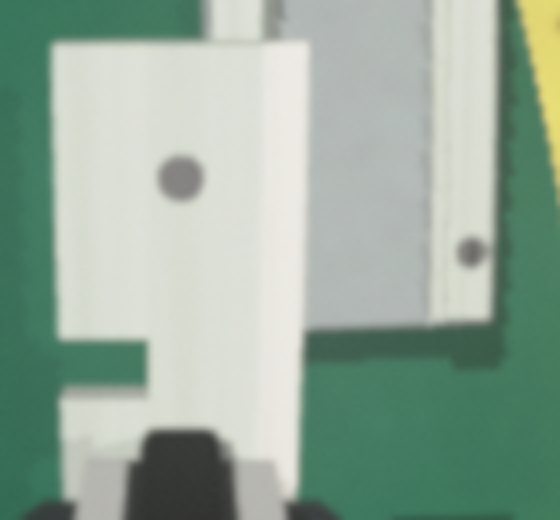

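Run:
```python
from h import *
m=np.load('m4wrist.npy',allow_pickle=True).item()
A=lambda p,z:onz(m,np.array(p)/4+(270,10)-0.375*1,z,True)[:2]*1000
B=lambda p,z:onz(m,np.array(p)/4+(240,130)-0.375,z,True)[:2]*1000
lf,lm,rf,rm,rn=A((104,115),20e-3),A((115,429),20e-3),A((346,116),20e-3),A((353,427),20e-3),B((470,252),20e-3)
print('screws',lf,lm,rf,rm,rn)
ang=[np.degrees(np.arctan2(*(q-p)[::-1])) for p,q in ((lm,lf),(rm,rf),(rn,rf))];print(ang)
c=(lm+rm)/2;print('c',c,np.linalg.norm(lm-rm),np.linalg.norm(rn-rm),np.linalg.norm(rf-rm))
fo=(A((68,40),.02)+A((364,42),.02))/2; no=B((492,320),.02); print('far end mid',fo,'near right corner',no,'far right',A((364,42),.02))
th=np.radians(ang[2]);u=np.array([np.cos(th),np.sin(th)]);v=np.array([-u[1],u[0]])
L=lambda p:np.array([(p-c)@u,(p-c)@v]).round(2)
for n,p in dict(far=fo,near=no,slotn=A((190,432),.014),slotf=A((186,230),.014),pin=A((189,390),.018),lo=A((80,300),.02),ro=A((374,300),.02),bedR=A((301,300),.014),bedLt=A((138,200),.02)).items(): print(n,L(p))
# blade
z=.1465-.0134+.005
fl,fr,hole=B((51,43),z),B((309,43),z),B((181,178),z)
nt,nb,ni=B((60,341),z),B((60,385),z),B((148,362),z)
s=telemetry.sense();t=s['position'][:2]*1000
R=Ro.from_rotvec(s['eef_rot']).as_matrix();bx=-R[:2,0];by=-R[:2,2]
for n,p in dict(fl=fl,fr=fr,hole=hole,nt=nt,nb=nb,ni=ni).items(): print(n,((p-t)@bx).round(2),((p-t)@by).round(2))
print('tool yaw',np.degrees(np.arctan2(bx[1],bx[0])))
# other views
for n,o in (('scene',(170,190)),('side',(190,200))):
    k=eyes.camera_model(n); 
# project holder centre estimate check
    H=np.r_[c/1000,.02]
    for X in (lm,rm,lf,rf): print(n,(proj(k,np.r_[X/1000,.02])-o)*3.5)
```

```text
screws [ 621.9747093  -170.82591359] [ 557.79380949 -155.94524669] [ 610.8606383  -219.58265717] [ 546.42238254 -204.26893519] [ 482.38691622 -189.28389643]
[np.float64(-13.053670974341635), np.float64(-13.368328816511935), np.float64(-13.269948732354095)]
c [ 552.10809602 -180.10709094] 49.64361208608308 65.76543418979985 66.2329139149598
far end mid [ 632.90692354 -197.98543957] near right corner [ 465.80235759 -191.07381385] far right [ 626.08379433 -227.91600363]
far [82.75  1.15]
near [-81.48 -30.48]
slotn [-1.11  8.84]
slotf [41.9   8.59]
pin [7.79 9.25]
lo [26.88 31.17]
ro [ 26.85 -29.67]
bedR [ 26.97 -15.3 ]
bedLt [47.57 18.76]
fl 57.26 15.59
fr 57.26 -14.38
hole 41.13 0.49
nt 20.79 15.35
nb 15.01 15.52
ni 18.07 4.55
tool yaw -15.07265138982747
scene [515.6867306  119.50877436]
scene [587.13706357 160.07470082]
scene [603.99179858  78.27791778]
scene [676.76138695 115.58262224]
side [514.26750133 115.01216788]
side [592.4525257  168.86577844]
side [596.39501429  47.78792839]
side [674.92798576  97.74928313]
```

Emit:
{"method": "apply_moves", "body": {"series": [{"translation": [-15, 10, 10], "twist": -1.8}, {"translation": [-30, 25, 20], "twist": -1.8}, {"translation": [-45, 45, 30], "twist": -1.8}, {"translation": [-56.4, 65, 35.4], "twist": -1.8}, {"translation": [-56.4, 80, 35.4], "twist": -1.8}, {"translation": [-56.4, 86, 35.4], "twist": -1.8}, {"translation": [-56.4, 86, 35.4], "twist": -1.8}, {"translation": [-56.4, 86, 35.4], "twist": -1.8}, {"translation": [-56.4, 86, 35.4], "twist": -1.8}]}}

```text
time_s: 4.95
position: [0.5442, -0.1788, 0.0623]
eef_rot: [-0.247, -2.098, 2.099]
contact_force: [0.6, -0.5, -0.4]
width: 0.104
```

Run:
```python
from h import *
s=telemetry.sense();print(Ro.from_rotvec(s['eef_rot']).as_matrix().round(4),s['position'], s['qvel'].round(2),s['contact_force'])
for n in ['wrist','scene','side']:
    m=eyes.camera_model(n)
    cv2.imwrite(f'pics/{n}5.png',eyes.capture(n)[:,:,::-1]); np.save(f'm5{n}.npy',m,allow_pickle=True)
im=cv2.imread('pics/wrist5.png')
cv2.imwrite('pics/z5.png',cv2.resize(im[60:260,190:380],None,fx=3,fy=3,interpolation=2))
```

```text
[[-9.730e-01  1.300e-03 -2.306e-01]
 [ 2.306e-01 -5.000e-04 -9.730e-01]
 [-1.400e-03 -1.000e+00  2.000e-04]] [ 0.54421086 -0.17876238  0.06227386] [-0.   -0.01 -0.01 -0.   -0.    0.  ] [ 0.59456475 -0.54044867 -0.43081912]
```

View pics/z5.png

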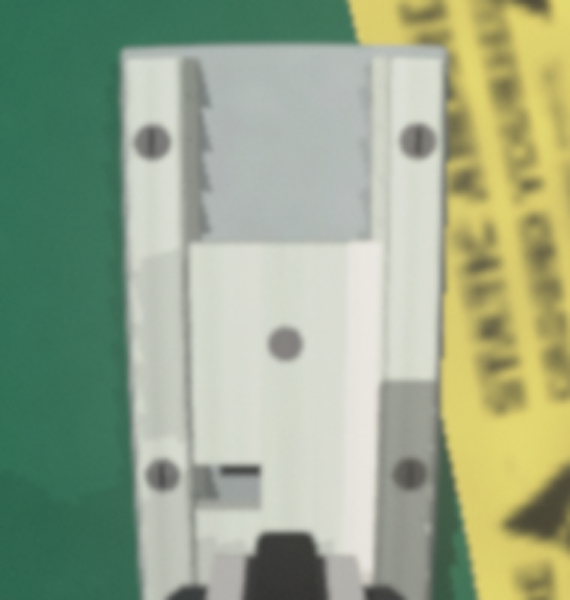

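View pics/side5.png

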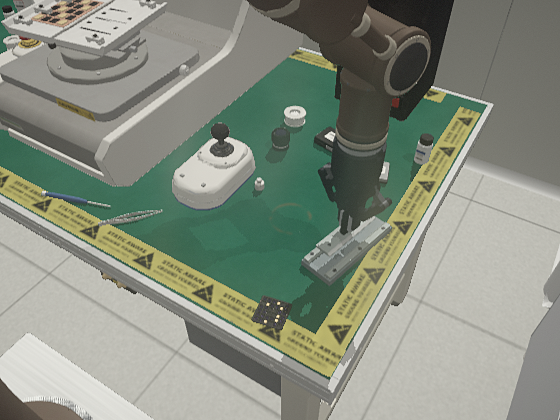

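The wrist view shows the blade over the channel and lined up with it. The near end of the slot shows at the top of the notch, at about (241,470) in the enlarged picture. I'll work out the remaining offsets.

```bash
cat > meas5.py <<'E'
from h import *
m=np.load('m5wrist.npy',allow_pickle=True).item()
A=lambda p,z:onz(m,np.array(p)/3+(190,60)-1/3,z,True)[:2]*1000
lf,lm,rf,rm=[A(p,.02) for p in ((152,141),(162,475),(417,141),(410,474))]
f=(lf+rf)/2;c=(lm+rm)/2;th=np.arctan2(*(f-c)[::-1]);print('c',c,'yaw',np.degrees(th),np.linalg.norm(f-c),np.linalg.norm(lm-rm))
u=np.array([np.cos(th),np.sin(th)]);v=np.array([-u[1],u[0]])
L=lambda p:np.array([(p-c)@u,(p-c)@v]).round(2)
for n,p in dict(slotnear=A((241,475),.014),oL=A((127,200),.02),oR=A((443,200),.02),bedR=A((371,200),.014),farend=A((284,60),.02)).items():print(n,L(p))
z=.0623-.0134+.005
for n,p in dict(fl=(189,242),fr=(383,241),hole=(285,344),nt=(193,465),nb=(193,509),ni=(262,488),nl=(197,570)).items():print(n,L(A(p,z)))
s=telemetry.sense();print('tcp',L(s['position'][:2]*1000))
E
python3 meas5.py
```

```text
c [ 552.23913213 -180.22685306] yaw -13.061198495808668 66.02195372639389 50.027957461210775
slotnear [-2.09  9.33]
oL [55.01 29.94]
oR [ 54.74 -30.03]
bedR [ 54.22 -16.8 ]
farend [8.11e+01 3.00e-02]
fl [49.85 14.9 ]
fr [ 49.87 -15.2 ]
hole [33.52  0.08]
nt [13.46 15.24]
nb [ 5.73 15.51]
ni [9.43 3.98]
nl [-5.43 15.25]
tcp [-7.81 -0.72]
```

Emit:
{"method": "apply_moves", "body": {"series": [{"translation": [2, 5, 0], "twist": 0}, {"translation": [2, 12, 0], "twist": 0}, {"translation": [2, 19, 0], "twist": 0}, {"translation": [2, 25, 0], "twist": 0}, {"translation": [2, 28, 0], "twist": 0}, {"translation": [2, 29, 0], "twist": 0}, {"translation": [2, 29, 0], "twist": 0}, {"translation": [2, 29, 0], "twist": 0}]}}

```text
time_s: 5.77
position: [0.5418, -0.1787, 0.0322]
eef_rot: [-0.246, -2.098, 2.097]
contact_force: [-0.9, -0.1, -0.9]
width: 0.108
```

```bash
cat > look.py <<'E'
from h import *
import sys
k=sys.argv[1]
s=telemetry.sense();print(s['time_s'],s['position'].round(4), s['contact_force'].round(2), s['ft_torque'].round(2),Ro.from_rotvec(s['eef_rot']).as_matrix()[:,1].round(4))
m=eyes.camera_model('wrist');im=eyes.capture('wrist')[:,:,::-1];cv2.imwrite(f'pics/wrist{k}.png',im);np.save(f'm{k}.npy',m,allow_pickle=True)
cv2.imwrite(f'pics/z{k}.png',cv2.resize(im[180:270,230:350],None,fx=5,fy=5,interpolation=2))
c=np.array([.55224,-.18023]);th=np.radians(-13.2);u=np.array([np.cos(th),np.sin(th)]);v=np.array([-u[1],u[0]])
print('tcp holder',(s['position'][:2]-c)@u*1000,(s['position'][:2]-c)@v*1000)
P=lambda x,y,z:((proj(m,np.r_[c+u*x/1000+v*y/1000,z],True)-(230,180))*5).round(0)
print('pin exp',P(7.8,9,.018),'x5',P(5,9,.018))
E
python3 look.py 6
```

```text
5.7667 [ 0.5418 -0.1787  0.0322] [-0.88 -0.14 -0.86] [0.03 0.04 0.03] [-1.e-04  0.e+00 -1.e+00]
tcp holder -10.50625152460278 -0.866544840686699
pin exp [183. 185.] x5 [183. 211.]
```

View pics/z6.png

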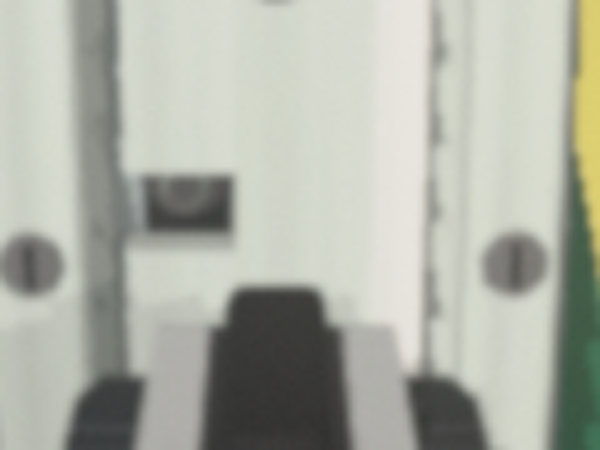

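The pin tip shows in the notch at about (183,188). It's roughly 1.2 mm toward the notch's far edge, so I'll shift the blade +1.2 mm along the channel and lower it.

Emit:
{"method": "apply_moves", "body": {"series": [{"translation": [-1.2, 0, 0], "twist": 0}, {"translation": [-1.2, 0, 0], "twist": 0}, {"translation": [-1.2, 1, 0], "twist": 0}, {"translation": [-1.2, 2, 0], "twist": 0}, {"translation": [-1.2, 3, 0], "twist": 0}, {"translation": [-1.2, 3, 0], "twist": 0}]}}

```text
time_s: 6.32
position: [0.5426, -0.1788, 0.029]
eef_rot: [-0.246, -2.097, 2.097]
contact_force: [0.1, 0.5, -0.6]
width: 0.112
```

```bash
python3 look.py 7
```

```text
6.3167 [ 0.5426 -0.1788  0.029 ] [ 0.15  0.51 -0.59] [-0.    0.05  0.03] [-5.e-04  2.e-04 -1.e+00]
tcp holder -9.674136311246574 -0.8301866281788073
pin exp [182. 204.] x5 [183. 230.]
```

View pics/z7.png

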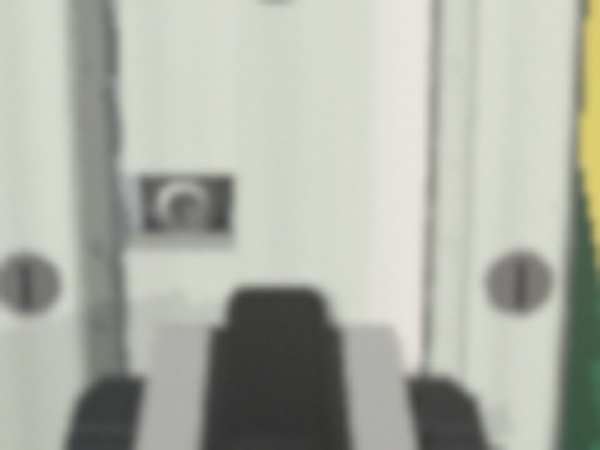

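The pin is now centred in the notch at (183,204), with no force reading. I'll lower the blade gently until it touches.

Emit:
{"method": "apply_moves", "body": {"series": [{"translation": [0, 0.5, 0], "twist": 0}, {"translation": [0, 1, 0], "twist": 0}, {"translation": [0, 1.5, 0], "twist": 0}, {"translation": [0, 1.5, 0], "twist": 0}, {"translation": [0, 1.5, 0], "twist": 0}]}}

```text
time_s: 6.78
position: [0.5428, -0.1789, 0.0277]
eef_rot: [-0.246, -2.098, 2.097]
contact_force: [0.7, 0.8, -1.4]
width: 0.104
```

```bash
python3 look.py 8
```

```text
6.7833 [ 0.5428 -0.1789  0.0277] [ 0.75  0.77 -1.38] [ 0.    0.06 -0.  ] [-1.e-04  1.e-04 -1.e+00]
tcp holder -9.465502014609202 -0.8366438772489867
pin exp [181. 210.] x5 [182. 236.]
```

View pics/z8.png

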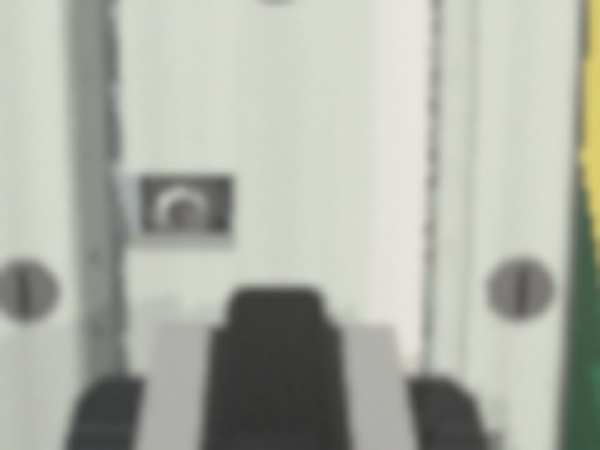

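Emit:
{"method": "apply_moves", "body": {"series": [{"translation": [0.2, 0.4, 0], "twist": 0}, {"translation": [0.4, 0.8, 0], "twist": 0}, {"translation": [0.4, 1.2, 0], "twist": 0}, {"translation": [0.4, 1.2, 0], "twist": 0}, {"translation": [0.4, 1.2, 0], "twist": 0}]}}

```text
time_s: 7.25
position: [0.5429, -0.1789, 0.0275]
eef_rot: [-0.247, -2.098, 2.098]
contact_force: [-1.8, 0.5, 5.9]
width: 0.106
```

```bash
python3 look.py 9
```

```text
7.25 [ 0.5429 -0.1789  0.0275] [-1.81  0.49  5.88] [ 0.08  0.21 -0.03] [ 5.e-04 -2.e-04 -1.e+00]
tcp holder -9.417483420750946 -0.874613356581189
pin exp [181. 211.] x5 [181. 237.]
```

View pics/z9.png

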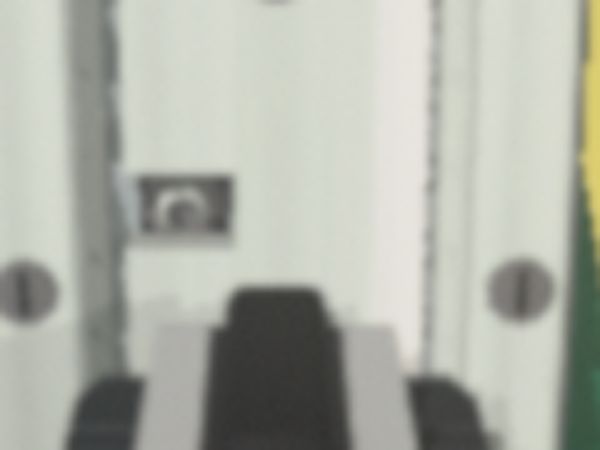

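Contact is at TCP z 27.5 mm, as predicted for a blade flat on the bed, at about 6 N. The pin shows clear inside the notch at (183,210). I'll ease off and release.

Emit:
{"method": "apply_moves", "body": {"series": [{"translation": [0, -0.8, 0], "twist": 0}, {"translation": [0, -0.8, 0], "twist": 0}, {"translation": [0, -0.8, 0], "twist": 0}]}}

```text
time_s: 7.55
position: [0.5427, -0.1789, 0.0275]
eef_rot: [-0.246, -2.098, 2.098]
contact_force: [0.2, -0.0, 1.9]
width: 0.107
```

Emit:
{"method": "apply_moves", "body": {"series": [{"translation": [0, 0, 0], "twist": 0}, {"translation": [0, 0, 0], "twist": 0}, {"translation": [0, 0, 0], "twist": 0}, {"translation": [0, 0, 0], "twist": 0}, {"translation": [0, 0, 0], "twist": 0}], "claw": 30}}

```text
time_s: 7.97
position: [0.5424, -0.1788, 0.0272]
eef_rot: [-0.246, -2.098, 2.097]
contact_force: [-0.0, 0.1, 0.6]
width: 0.351
```

```bash
python3 look.py 10
```

```text
7.9667 [ 0.5424 -0.1788  0.0272] [-0.05  0.05  0.6 ] [ 0.03 -0.02  0.01] [-3.e-04  1.e-04 -1.e+00]
tcp holder -9.929533607024856 -0.8128557122125823
pin exp [181. 207.] x5 [181. 234.]
```

View pics/z10.png

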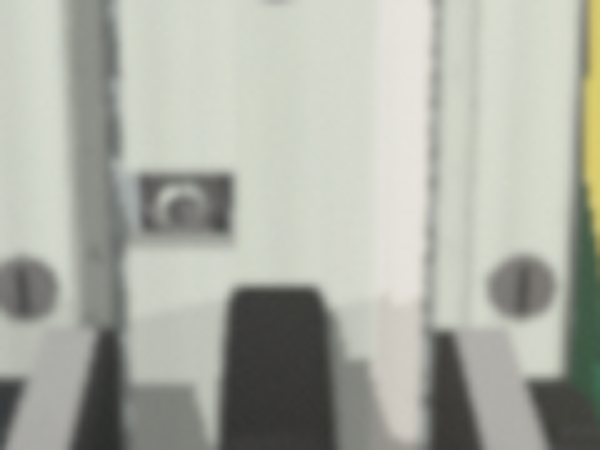

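The jaws are open, the blade hasn't moved, and the pin is still in the notch at (183,207). I'll lift straight up and check.

Emit:
{"method": "apply_moves", "body": {"series": [{"translation": [0, -5, 0], "twist": 0}, {"translation": [0, -15, 0], "twist": 0}, {"translation": [0, -35, 0], "twist": 0}, {"translation": [0, -60, 0], "twist": 0}, {"translation": [0, -85, 0], "twist": 0}, {"translation": [0, -100, 0], "twist": 0}, {"translation": [0, -100, 0], "twist": 0}, {"translation": [0, -100, 0], "twist": 0}]}}

```text
time_s: 8.68
position: [0.5436, -0.1793, 0.1292]
eef_rot: [-0.25, -2.098, 2.1]
contact_force: [-0.2, 0.5, 0.1]
width: 0.353
```

```bash
python3 look.py 11
python3 - <<'E'
from h import *
im=cv2.imread('pics/wrist11.png');cv2.imwrite('pics/z11.png',cv2.resize(im[70:280,190:390],None,fx=2.8,fy=2.8,interpolation=2))
cv2.imwrite('pics/side11.png',eyes.capture('side')[:,:,::-1]);zoom('pics/side11.png','pics/z11s.png',290,190,120,110,5)
E
```

```text
8.6833 [ 0.5436 -0.1793  0.1292] [-0.21  0.46  0.13] [-0.01  0.02  0.02] [ 0.0034 -0.0014 -1.    ]
tcp holder -8.638615493364972 -1.0329183642922264
pin exp [214.   1.] x5 [214.  18.]
```

View pics/z11.png

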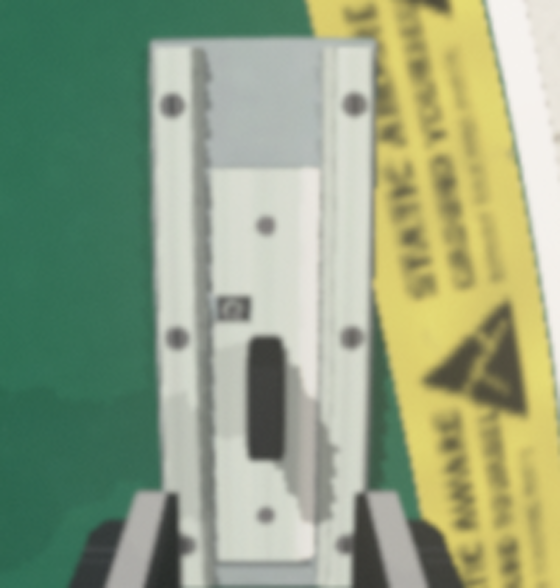

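View pics/z11s.png

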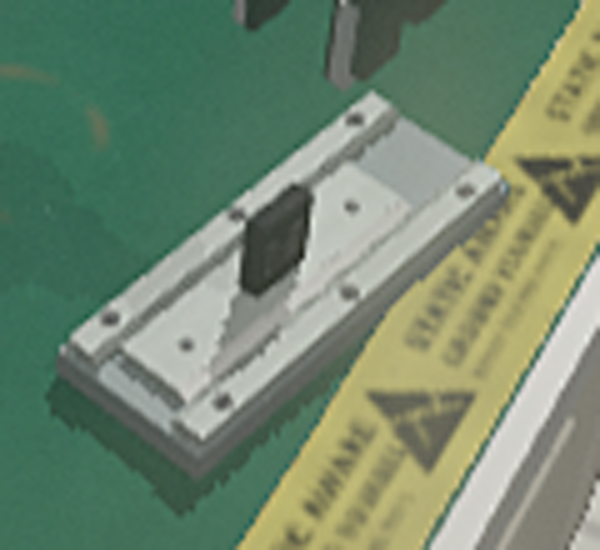

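The blade lies flat between the rails, the pin is centred in the notch at (233,309), and the gripper is clear. I'm handing in the job.

```bash
python3 -c "
from bench import ticket; print(ticket.close_job())"
```

```text
the job is handed in; nothing more can be done
None
```

The blade is lying flat in the holder channel with its notch over the pin. The gripper is open and lifted clear, and I handed the job in at about 8.8 s of the 48 s allowed; no verdict was reported.

- **How it went:** I gripped the blade by its tab and squared it to the channel using the wrist camera. I saw the pin in the notch before it touched down, about 1.2 mm off centre. I shifted the blade by that much while it was still in the air, so I didn't need to slide it along the bed.
- **Forces:** The highest reading I saw against the bed was about 6 N, and I eased that to about 2 N before opening. Forces were read only at the end of each move.
- **Last checks:** The tool height at contact was 27.5 mm, against 27.4 mm expected for a blade flat on the bed. After release, the wrist view showed the blade between the rails with the pin centred in the notch, and the side view showed it flat. From these I put the tab about 12 mm short of the holder middle lengthwise, inside the 18.5 mm limit.
- **Not checked directly:** The pin's height was judged only from the images, as there is no reading for it.
- **Hiccups and disagreements:**
  - One move call was refused because I left out the twist value; nothing moved.
  - The first wrist measurement of the holder read about 3–5% short of its stated size. The second matched better and was symmetric about the centre line.

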